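Nudge a carton home in the carton feeder

ROBOT

A 6-joint arm with a two-finger parallel gripper is mounted at the origin on a cart in front of the work surface, level with it; the furniture and walls round the work are solid. World frame = base frame: x ahead of the robot, y to its left, z up, the work surface at z = 0. Lengths are in mm, angles in rad, forces in N, time in s.
With the tool pointing down it reaches from about 275 to 1000 mm from the base axis. Payload 8.4 kg.
Tool frame: the origin (TCP) lies at the very end of the fingers, on their centre line; the grasp point (between the pads) lies 19 mm behind it; z points along the fingers, y is the direction in which the jaws open and shut (so a half turn about z gives the same grasp; the last joint's range is limited). The gripper opens to 85 mm and grips with 20 to 120 N. Pads are 22 mm wide; open, the fingers measure 114 mm over their backs; the gripper's body (76 mm by 85 mm) begins 54 mm behind the grasp point. The pads swing forward as they close: fully open they stand 13 mm farther back than shut.
Start: joints at [-1.264, 0.353, 1.633, -0, 1.155, -0.002], TCP at [189.946, -595.44, 231.281] pointing down, gripper open.
Joint ranges: [-2.63, 2.63], [-0.92, 2.1], [0.06, 2.66], [-1.3, 4.44], [0, 2.69], [-3.02, 3.02]. Speed limits (rad/s): [2.22, 2.22, 2.79, 3.14, 3.14, 3.14].

INTERFACE

Orientations are given as [roll, pitch, yaw] about the fixed x, y, z axes, in that order (R = Rz(yaw) Ry(pitch) Rx(roll)).
In Python, from rig import sense, grab_frame, sign_off, masks_of gives the robot as it stands. The module is installed in compiled form; this text tells all that it offers.
- The arm moves only by the shell command python3 -m inch 'ROWS' [FORCE]. ROWS is JSON, a list of rows, each an object of numbers: "gripper": the finger opening in m, from 0 to 0.0854; "tx", "ty", "tz": the shift along the tool's x, y, z in m; "spin": the turn about the tool's z in degrees. In form: [{"gripper": .., "tx": .., "ty": .., "tz": .., "spin": ..}, ...]. A call has exactly 8 rows; each row shifts and turns the commanded pose from where the row before left it, along the tool's axes as they then stand; what a row does not reach is not made up. A row lasts 1/10 s, in which the tool goes at most 50 mm and 8.59 degrees, less where a joint would pass 70% of its speed; a pose out of reach is approached as far as the arm can. A call is refused whole if a number of a shift passes 0.05 or a number of a turn 8.59, either way. A call with a gripper value outside its range is refused whole. The fingers move at their own pace and stop on an object; FORCE is the grip in N (left out, the last holds). Time passes only in rows, so rows that do not move let the fingers close, or fill a call up. It gives the time, the measured TCP pose, the force and the opening at its end, in the units of the state.
- sense(): the state, without advancing time (a new reading comes with each control period).
- grab_frame(name): name is "side" or "top" or "wrist"; returns a dict with "pixels" (480x640x3 uint8, red, green, blue), "K" (3x3 intrinsics, pixels), "extrinsics" (4x4, takes a point from camera to world coordinates). Camera axes: x right, y down, z forward; pixel columns grow to the right and rows downward; lengths in mm; the calibration is good to about 2 mm. The wrist camera is an equidistant fisheye: a pixel r from the principal point sees the ray r / f radians off the axis. A picture is of the moment at which its call begins. There is no depth.
- sign_off(): hands the job in, once; it reports no verdict.
Trained networks look in the newest picture that a camera, given by its name, has taken for a name from the list of things; names that differ only in an ending like _2 or _b are one class to them, and where a whole thing is asked for, a point or a joint stands for the part that bears it (a point fixed in the world has none). Each returns a list of dicts, best first, with "conf" (0 to 1); they miss things now and then, are a little off and sometimes report something else, mostly with a low value. They report only what shows in the picture. A call takes as long as a camera call. They do not tell look-alikes from the thing itself.
- masks_of(camera, target): "pixels" (480x640 bool, what is visible of it) and "centre" ([row, column] in pixels, amid what is visible of it).
The state is a dict: "clock": time; "qpos": joint angles; "qvel": joint speeds; "joint_efforts": joint torques, N m; "eef_pos": TCP position; "tcp_rot": TCP orientation; "contact_force": force on the tool from outside, world axes, zero at the start; "wrist_torque": the same for the moment, N m; "opening": opening from 0.0 (shut) to 1.0 (fully open).
Only numpy, scipy, OpenCV 4.12 (cv2) and the standard library are available. Lean on these libraries where they do the work, as an engineer would, in place of code of your own. Each camera call takes 0.05 s, during which the arm holds its last target.

TASK

Take the blue push stick from its stand and, with its rubber head, gently nudge the carton deeper into the feeder's tunnel, a little at a time, until it rests fully home against the stop hidden inside; never ram the stop, and do not touch the carton with the gripper. Then lay the stick back in the forks of its stand and let go, leaving the bottle, vial and cups undisturbed.

Things in the scene. Friction and masses are not known exactly. Their poses are not given: they have to be found in the camera images.
- feeder: Carton feeder, a white box with blue trim round its mouth, fixed to the bench: 88 wide, 66 high. Origin on the bench under the mouth; x axis = into the tunnel. Inside, out of sight, is a fixed, rigid stop that must not be pressed with more than 18 N. Its depth is set anew each time and not given: the carton is home with its back end somewhere from 5 to 30 inside the mouth.
- feeder_mouth (a point): Middle of the feeder's mouth, 33 above the bench, on the centre line of its straight covered tunnel: 68 wide, floor 20 and roof 53 above the bench, 160 deep. x axis = horizontally into the tunnel, z up. The open floor (lip) runs on 45 out from the mouth, between low guides reaching 31 above the bench.
- carton_back (a point): Centre of the back end face (64 wide, 26 high), the one to push, of a flat white and green carton 111 long, 0.2 to 0.4 kg, lying lengthwise in the tunnel on its floor; at the start it sticks out 20 to 45 from the mouth. y axis = along the carton into the tunnel, z up. Sliding it takes 1 to 3 N.
- stick_grip (a point): Centre of the black grip band (44 long) of the blue push stick, a straight rigid bar 14 wide and 16 high, 90 g; also the centre of its section. x axis = along the stick to its black rubber head (26 wide, 18 high, 12 long), z up. The bar ends 87 behind this point. At the start it lies level in its stand, 40 above the bench.
- stick_tip (a point): Centre of the flat front face of the stick's rubber head, 105 ahead of stick_grip along the stick's x axis when nothing presses on it. The head is sprung: it slides back towards the bar by 1 mm for every 3 N, 8 mm at most.
- stand_seat (a point): Where the grip band's centre lies when the stick rests in its stand, 40 above the bench. Fixed stand: grey base plate 150 by 74, 8 thick, two white forked posts (16 thick) 60 before and behind this point, notches 26 wide, notch floors 32 and fork tops 48 above the bench. x axis = along the notches; the stick lies with its head at the +x end.
- bottle: Bystander: white tablet bottle with a green band, 38 across, 68 high, loose; origin at the centre of its underside.
- vial: Bystander: white capped vial, 39 across, 62 high, loose; origin at the centre of its underside.
- cups: Bystander: stack of clear dose pots, 46 across, 50 high, loose; origin at the centre of its underside.
Not all that is in view belongs to the job. There is more than one size of the part that bears stick_grip; the job needs the larger.

How it is judged (in metres and radians):
On the way, in this order (a step that is already met when the one before it is completed fails the run):
1. the stick is held in the fingers, lifted from its stand (contact force between the fingers and stick above 1 N and height (world z) of stick_grip above 0.06 m), for 0.1 s.
2. the carton is home: its front end within about 2 mm of the hidden stop (distance between carton_lead and stop_face below 0.006 m), for 0.2 s.
At the end, for the whole second after the job is handed in: The carton lies still with its front end against the hidden stop (within about 2.5 mm), and the stick lies at rest in both forks of its stand: grip band within 20 mm of the seat point, no more than 4 mm high, along the notches within 0.15 rad, released (distance between carton_lead and stop_face below 0.0065 m and linear speed of carton below 0.01 m/s and distance between stick_grip and stand_seat below 0.02 m and z of stick_grip in the frame of stand_seat below 0.004 m and angle between the x axis of stick_grip and the x axis of stand_seat, either way round below 0.15 rad and linear speed of stick below 0.02 m/s); the robot touches nothing.
It fails at once if the carton presses on the stop with more than 18 N (rammed) (contact force between carton and stop_face above 18 N).
It fails at once if the carton is shoved faster than 0.15 m/s (linear speed of carton above 0.15 m/s).
It fails at once if the fingers or arm touch the carton (contact force between any of the fingers, the arm and carton above 0.5 N).
It fails at once if the bottle, vial or cups are moved more than 15 mm (distance of any of bottle, vial, cups from where it was at the start of the episode above 0.015 m).
It also fails if it takes over 72 s, if anything falls off the work surface, if the arm or the gripper's body presses on something with over 40 N, if the wrist force passes 120 N, or if a joint passes its speed limit or range.

## Working session

There is one attempt and no reset: what is moved stays moved. The work goes in short steps, Python scripts to look and compute and a shell command to move; the robot and the scene stay as the last step left them, time stands still between calls to the robot, and variables do not carry over. Pictures are saved under pics/ and viewed, and the job is handed in when it is done.

```bash
mkdir -p pics; python3 - <<'E'
from rig import *
import cv2,numpy as np
for n in ["side","top","wrist"]:
    f=grab_frame(n); cv2.imwrite(f"pics/a_{n}.png",f["pixels"][:,:,::-1]); print(n,f["K"],np.round(f["extrinsics"],3).tolist())
    if n!="wrist":
        for t in ["stick_grip","carton_back","feeder","bottle","vial","cups","stand_seat"]:
            try: print(t,[(round(m["conf"],2),np.round(m["centre"]),int(m["pixels"].sum())) for m in masks_of(n,t)])
            except Exception as e: print(t,e)
print(sense())
E
```

```text
side [[448.38353063   0.         320.30303325]
 [  0.         448.38353063 232.4360624 ]
 [  0.           0.           1.        ]] [[0.994, -0.051, 0.097, 461.398], [-0.11, -0.48, 0.87, -954.155], [0.002, -0.876, -0.483, 596.621], [0.0, 0.0, 0.0, 1.0]]
stick_grip [(0.7, array([288., 301.]), 864), (0.48, array([269., 359.]), 188)]
carton_back [(0.73, array([230., 331.]), 317)]
feeder [(0.75, array([229., 369.]), 2529)]
bottle [(0.88, array([285., 415.]), 523)]
vial [(0.73, array([306., 404.]), 269)]
cups [(0.75, array([198., 264.]), 215)]
stand_seat [(0.59, array([306., 298.]), 1665), (0.17, array([288., 344.]), 75)]
top [[461.36853555   0.         325.33240427]
 [  0.         461.36853555 239.16965854]
 [  0.           0.           1.        ]] [[-0.025, -0.996, 0.086, 490.612], [-1.0, 0.023, -0.018, 24.643], [0.016, -0.086, -0.996, 961.066], [0.0, 0.0, 0.0, 1.0]]
stick_grip [(0.66, array([268., 426.]), 776), (0.64, array([210., 369.]), 251)]
carton_back [(0.69, array([224., 298.]), 618)]
feeder [(0.61, array([175., 294.]), 4053)]
bottle [(0.78, array([152., 424.]), 421)]
vial [(0.7
[... 371 characters left out ...]
]
{'clock': 0.85, 'qpos': array([-1.26441901e+00,  3.52976113e-01,  1.63337291e+00,  4.64639400e-05,
        1.15520159e+00, -2.41281272e-03]), 'qvel': array([ 2.38428645e-03, -8.65805582e-06,  6.73512136e-04, -1.92499687e-03,
        2.75132174e-04,  3.20753605e-04]), 'joint_efforts': array([ 3.73484727e-03, -6.05130458e+01, -3.42434156e+01,  5.13269060e-04,
        1.00869023e-03, -3.18675893e-05]), 'eef_pos': array([ 189.95349247, -595.45525099,  231.30750685]), 'tcp_rot': array([ 3.14155051e+00, -4.24079931e-05,  3.08771370e-01]), 'contact_force': array([-1.22907623,  0.15348595,  0.41884547]), 'wrist_torque': array([-0.01993857,  0.02835846, -0.04305633]), 'opening': 0.9982428190201725}
```

View pics/a_side.png

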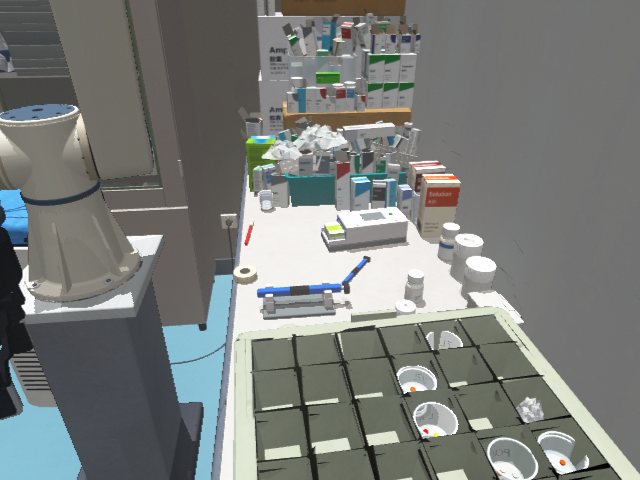

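View pics/a_top.png

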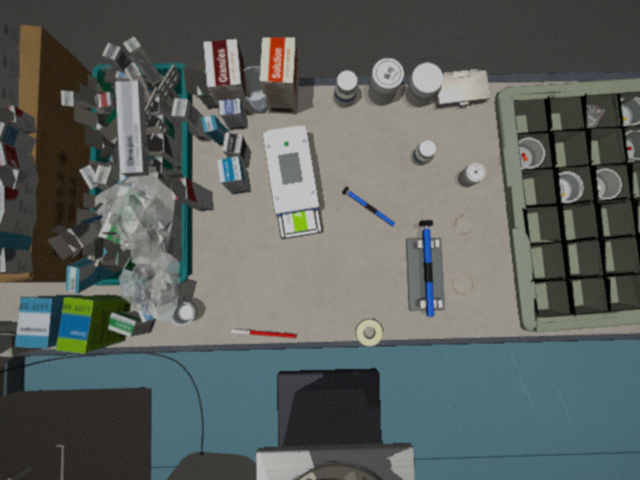

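```bash
python3 - <<'E'
import cv2
a=cv2.imread("pics/a_top.png");cv2.imwrite("pics/b_top.png",cv2.resize(a[100:330,230:500],None,fx=2.6,fy=2.6,interpolation=cv2.INTER_CUBIC))
a=cv2.imread("pics/a_side.png");cv2.imwrite("pics/b_side.png",cv2.resize(a[170:340,230:460],None,fx=3.4,fy=3.4,interpolation=cv2.INTER_CUBIC))
E
```

```text
(no output)
```

View pics/b_top.png

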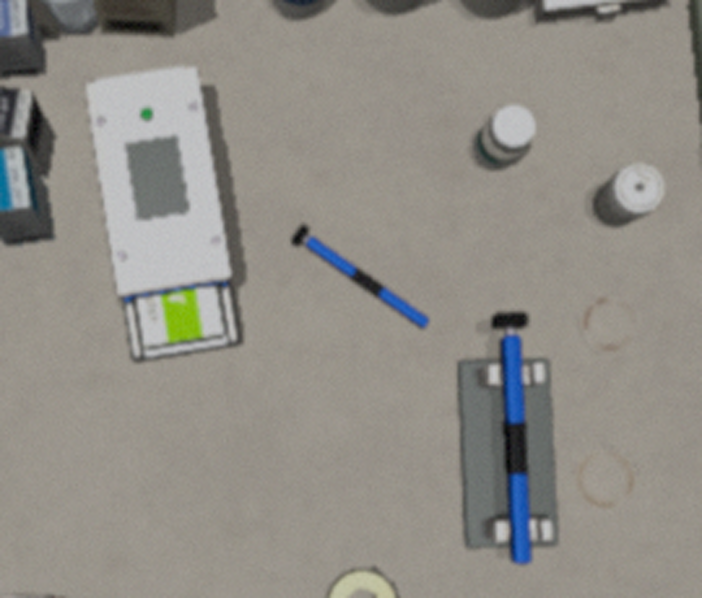

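View pics/b_side.png

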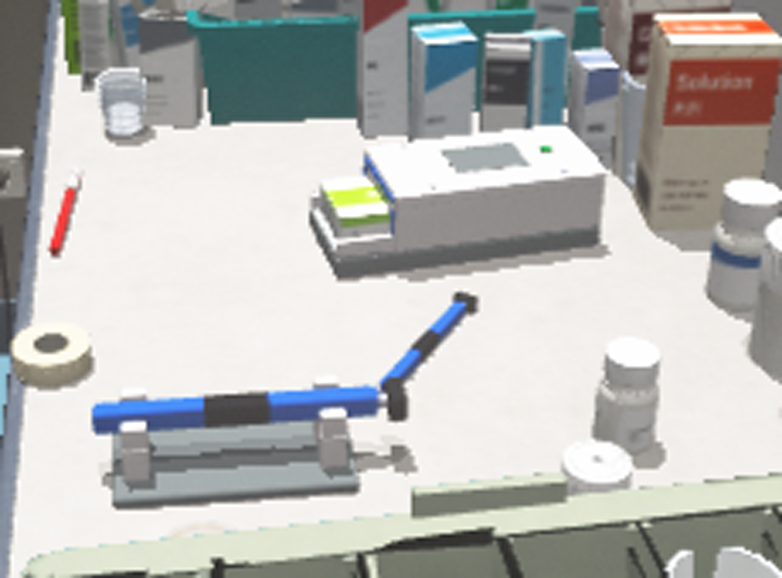

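```bash
cat > h.py <<'E'
import numpy as np, cv2
from rig import *
def ray(f,u,v):
    K=f["K"];E=np.array(f["extrinsics"]);d=np.linalg.inv(K)@[u,v,1.];return E[:3,3],E[:3,:3]@d
def onz(f,u,v,z):
    o,d=ray(f,u,v);return o+d*(z-o[2])/d[2]
def proj(f,P):
    E=np.array(f["extrinsics"]);p=(np.atleast_2d(P)-E[:3,3])@E[:3,:3];q=p@f["K"].T;return q[:,:2]/q[:,2:]
E
python3 - <<'E'
from h import *
f=grab_frame("top");g=grab_frame("side")
c=lambda x,y:(x/2.6+230-.3,y/2.6+100-.3)
cs=lambda x,y:(x/3.4+230-.35,y/3.4+170-.35)
print("feeder top corners")
for p in [(88,83),(196,68),(231,275),(122,297)]: print(p,onz(f,*c(*p),66).round(1))
for n,p,z in [("band",(515,449),48),("rear",(521,562),48),("barfront",(511,337),48),("headL",(493,320),49),("headR",(528,320),49),("headmid",(510,320),49),("plate1",(459,361),8),("plate2",(549,359),8),("plate3",(556,541),8),("plate4",(467,547),8)]:
    print(n,onz(f,*c(*p),z).round(1))
print("carton lip outer",[onz(f,*c(*p),31).round(1) for p in [(136,360),(240,345)]])
print("carton back",[onz(f,*c(*p),46).round(1) for p in [(142,348),(225,336)]])
print("side: band top mid", onz(g,*cs(237,395),48).round(1),"rear",onz(g,*cs(95,405),48).round(1),onz(g,*cs(378,390),48).round(1))
print("side feeder front-top corners",[onz(g,*cs(*p),66).round(1) for p in [(365,152),(395,187),(605,175),(567,127)]])
for n in ["stick_grip"]:
    for F,cam in((f,"top"),(g,"side")):
        for m in masks_of(cam,n)[:2]:
            ys,xs=np.nonzero(m["pixels"]);pts=np.c_[xs,ys].astype(np.float32)
            print(cam,m["conf"],cv2.minAreaRect(pts))
            vx,vy,x0,y0=cv2.fitLine(pts,cv2.DIST_HUBER,0,.01,.01).ravel()
            t=(pts-[x0,y0])@[vx,vy]
            for tt in (t.min(),t.max()): print(onz(F,x0+vx*tt,y0+vy*tt,44).round(1))
E
```

```text
feeder top corners
(88, 83) [784.7 125.9  66. ]
(196, 68) [794.9  43.3  66. ]
(231, 275) [634.4  20.3  66. ]
(122, 297) [619.5 102.6  66. ]
band [ 498.6 -193.    48. ]
rear [ 413.4 -193.8   48. ]
barfront [ 584.4 -193.7   48. ]
headL [ 597.8 -180.1   49. ]
headR [ 597.2 -207.1   49. ]
headmid [ 597.5 -193.2   49. ]
plate1 [ 570.2 -160.7    8. ]
plate2 [ 570.1 -233.     8. ]
plate3 [ 425.7 -231.9    8. ]
plate4 [ 422.8 -161.1    8. ]
carton lip outer [array([574.9,  95.5,  31. ]), array([584.8,  14.4,  31. ])]
carton back [array([582.7,  89.6,  46. ]), array([590.5,  25.9,  46. ])]
side: band top mid [ 502.8 -189.4   48. ] rear [ 416.4 -190.5   48. ] [ 589.5 -193.5   48. ]
side feeder front-top corners [array([622.6,  96.4,  66. ]), array([636.6,  36.3,  66. ]), array([797.6,  38.7,  66. ]), array([790.6, 123.7,  66. ])]
top 0.92 ((426.98919677734375, 268.01123046875), (96.2185287475586, 12.084993362426758), 88.74095153808594)
[ 604.  -194.7   44. ]
[ 412.5 -194.7   44. ]
top 0.86 ((368.64801025390625, 206.5196075439453), (59.930633544921875, 6.382986545562744), 34.11447525024414)
[669.2 -31.7  44. ]
[ 597.1 -128.2   44. ]
side 0.87 ((302.96649169921875, 289.4075927734375), (14.14716625213623, 92.5311279296875), 86.76029968261719)
[ 414.6 -198.8   44. ]
[ 606.6 -198.3   44. ]
side 0.68 ((356.75, 268.25), (5.656853675842285, 33.23401641845703), 45.0)
[ 602.7 -175.3   44. ]
[670.9 -84.7  44. ]
```

Candidates for the stick: the large blue one in the grey stand at top (427,270), and a small one loose on the bench at (370,208). The large one measures 192 mm from rear to tip, as described, so that's the one to take. The close crop shows it lying in both forks with its band mid-stand. The pen at (265,333) is red and doesn't fit. Measured positions: stick_grip about (500,-193.5,40) at yaw 0, feeder mouth about (627,61) at yaw 0.141, and the carton sticking out about 41 mm.

```bash
python3 -m inch '[{"gripper":0.06,"tx":0,"ty":0,"tz":0,"spin":5.9},{"gripper":0.06,"tx":0,"ty":0,"tz":0,"spin":5.9},{"gripper":0.06,"tx":0,"ty":0,"tz":0,"spin":5.9},{"gripper":0.06,"tx":0.025,"ty":-0.032,"tz":0,"spin":0},{"gripper":0.06,"tx":0.025,"ty":-0.032,"tz":0,"spin":0},{"gripper":0.06,"tx":0.025,"ty":-0.032,"tz":0,"spin":0},{"gripper":0.06,"tx":0.025,"ty":-0.032,"tz":0,"spin":0},{"gripper":0.06,"tx":0.025,"ty":-0.032,"tz":0,"spin":0}]' 60
```

```text
clock: 1.85
eef_pos: [315.7, -434.2, 231.4]
tcp_rot: [3.141, -0.0, -0.0]
contact_force: [0.4, -0.1, -0.3]
opening: 0.703
```

```bash
python3 -m inch '[{"gripper":0.06,"tx":0.026,"ty":-0.034,"tz":0,"spin":0},{"gripper":0.06,"tx":0.026,"ty":-0.034,"tz":0,"spin":0},{"gripper":0.06,"tx":0.026,"ty":-0.034,"tz":0,"spin":0},{"gripper":0.06,"tx":0.026,"ty":-0.034,"tz":0,"spin":0},{"gripper":0.06,"tx":0.026,"ty":-0.034,"tz":0.02,"spin":0},{"gripper":0.06,"tx":0.026,"ty":-0.034,"tz":0.02,"spin":0},{"gripper":0.06,"tx":0.028,"ty":-0.036,"tz":0.02,"spin":0},{"gripper":0.06,"tx":0,"ty":0,"tz":0.02,"spin":0}]'
python3 - <<'E'
from h import *
f=grab_frame("wrist");cv2.imwrite("pics/c_wrist.png",f["pixels"][:,:,::-1])
print(sense()["eef_pos"])
def fproj(f,P):
    E=np.array(f["extrinsics"]);p=(np.array(P)-E[:3,3])@E[:3,:3];th=np.arctan2(np.hypot(p[0],p[1]),p[2]);r=f["K"][0,0]*th;n=np.hypot(p[0],p[1]);return [f["K"][0,2]+r*p[0]/n,f["K"][1,2]+r*p[1]/n]
for P in [(500,-193.5,48),(478,-193.5,48),(522,-193.5,48),(413,-193.5,48),(500,-186.5,48),(500,-200.5,48)]: print(P,np.round(fproj(f,P),1))
E
```

```text
clock: 2.65
eef_pos: [502.1, -191.9, 150.9]
tcp_rot: [-3.141, -0.002, 0.004]
contact_force: [0.5, -0.5, -0.3]
opening: 0.705
[ 498.87822686 -192.65657471  147.65484901]
(500, -193.5, 48) [318.4 244.2]
(478, -193.5, 48) [318.3 273.5]
(522, -193.5, 48) [318.5 213.4]
(413, -193.5, 48) [318.1 349.1]
(500, -186.5, 48) [308.3 244.2]
(500, -200.5, 48) [328.5 244.3]
```

View pics/c_wrist.png

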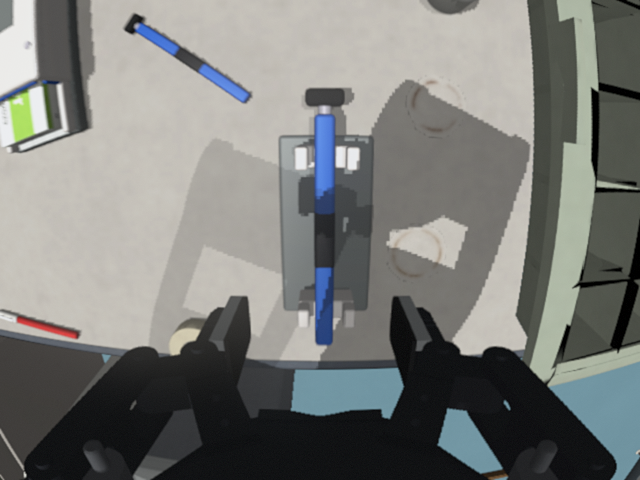

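The wrist view shows the stick in its stand at columns 316-334, with the band at rows 213-268. That's about 4 mm off the predicted column toward -y, well within the jaw opening. The loose small stick is at upper left.

```bash
python3 -m inch '[{"gripper":0.06,"tx":0.001,"ty":0.002,"tz":0.02,"spin":0},{"gripper":0.06,"tx":0,"ty":0,"tz":0.03,"spin":0},{"gripper":0.06,"tx":0,"ty":0,"tz":0.03,"spin":0},{"gripper":0.06,"tx":0,"ty":0,"tz":0.025,"spin":0},{"gripper":0.06,"tx":0,"ty":0,"tz":0.01,"spin":0},{"gripper":0.06,"tx":0,"ty":0,"tz":0.005,"spin":0},{"gripper":0.06,"tx":0,"ty":0,"tz":0,"spin":0},{"gripper":0.06,"tx":0,"ty":0,"tz":0,"spin":0}]'
```

```text
clock: 3.5
eef_pos: [500.7, -197.9, 32.4]
tcp_rot: [3.141, -0.001, -0.0]
contact_force: [-0.1, -0.2, 0.2]
opening: 0.701
```

```bash
python3 -m inch '[{"gripper":0.06,"tx":0,"ty":-0.001,"tz":0.005,"spin":0},{"gripper":0.06,"tx":0,"ty":0,"tz":0.004,"spin":0},{"gripper":0.06,"tx":0,"ty":0,"tz":0,"spin":0},{"gripper":0.0,"tx":0,"ty":0,"tz":0,"spin":0},{"gripper":0.0,"tx":0,"ty":0,"tz":0,"spin":0},{"gripper":0.0,"tx":0,"ty":0,"tz":0,"spin":0},{"gripper":0.0,"tx":0,"ty":0,"tz":0,"spin":0},{"gripper":0.0,"tx":0,"ty":0,"tz":0,"spin":0}]' 60
python3 - <<'E'
from h import *
f=grab_frame("wrist");cv2.imwrite("pics/d_wrist.png",f["pixels"][:,:,::-1])
f=grab_frame("side");cv2.imwrite("pics/d_side.png",cv2.resize(f["pixels"][170:340,230:460,::-1],None,fx=3.4,fy=3.4,interpolation=cv2.INTER_CUBIC))
E
```

```text
clock: 4.3
eef_pos: [500.1, -196.5, 22.5]
tcp_rot: [3.141, -0.0, -0.0]
contact_force: [-0.7, -0.5, 4.3]
opening: 0.153
```

View pics/d_wrist.png

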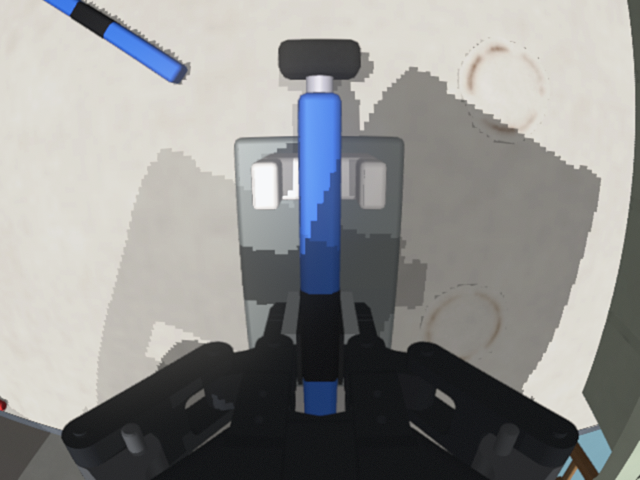

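View pics/d_side.png

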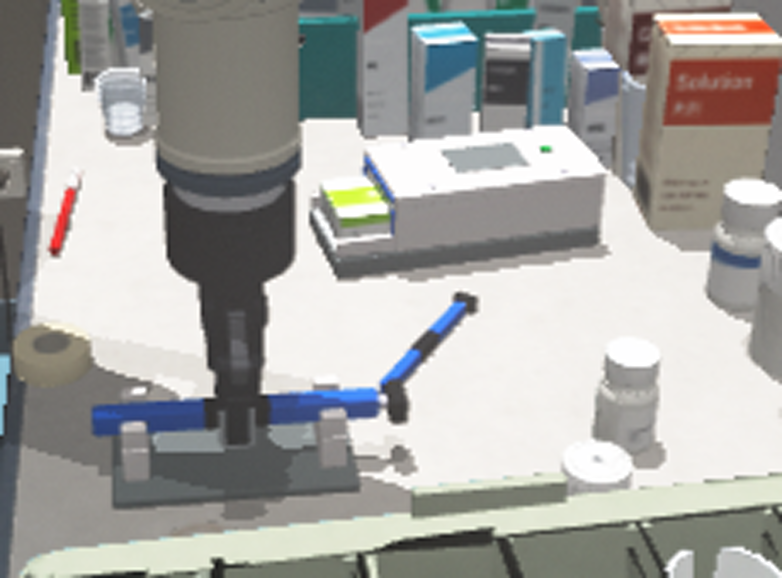

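The fingers hold the black band near its centre. The stick sits midway between the fork arms (columns 254-386), so the release pose is TCP (500,-196.5,22.5). Next I lift it and carry it to the feeder.

```bash
python3 -m inch '[{"gripper":0,"tx":0,"ty":0,"tz":-0.01,"spin":0},{"gripper":0,"tx":0,"ty":0,"tz":-0.02,"spin":0},{"gripper":0,"tx":0,"ty":0,"tz":-0.03,"spin":0},{"gripper":0,"tx":-0.01,"ty":0,"tz":-0.01,"spin":0},{"gripper":0,"tx":-0.02,"ty":-0.02,"tz":0,"spin":0},{"gripper":0,"tx":-0.01,"ty":-0.03,"tz":0,"spin":0},{"gripper":0,"tx":0,"ty":-0.035,"tz":0,"spin":0},{"gripper":0,"tx":0,"ty":-0.035,"tz":0,"spin":0}]' 100
python3 -m inch '[{"gripper":0,"tx":0,"ty":-0.035,"tz":0,"spin":0},{"gripper":0,"tx":0,"ty":-0.035,"tz":0,"spin":0},{"gripper":0,"tx":0,"ty":-0.02,"tz":0,"spin":0},{"gripper":0,"tx":0,"ty":-0.01,"tz":0,"spin":0},{"gripper":0,"tx":0,"ty":0,"tz":0,"spin":-4.1},{"gripper":0,"tx":0,"ty":0,"tz":0,"spin":-4},{"gripper":0,"tx":0,"ty":0,"tz":0,"spin":0},{"gripper":0,"tx":0,"ty":0,"tz":0,"spin":0}]'
python3 - <<'E'
from h import *
f=grab_frame("wrist");cv2.imwrite("pics/e_wrist.png",f["pixels"][:,:,::-1])
g=grab_frame("top");cv2.imwrite("pics/e_top.png",cv2.resize(g["pixels"][100:330,230:500,::-1],None,fx=2.6,fy=2.6,interpolation=cv2.INTER_CUBIC))
s=sense();print(s["eef_pos"],s["tcp_rot"],s["contact_force"],s["opening"])
E
```

```text
clock: 5.2
eef_pos: [458.5, -75.6, 92.1]
tcp_rot: [-3.142, 0.001, -0.001]
contact_force: [0.0, -0.4, -0.7]
opening: 0.142
clock: 6.0
eef_pos: [459.7, 23.0, 92.2]
tcp_rot: [3.142, 0.0, 0.139]
contact_force: [0.6, 0.0, -0.8]
opening: 0.145
[459.80857947  23.11029499  92.20752603] [3.14158151e+00 2.60860030e-04 1.39119514e-01] [-0.19040644  0.75840584 -1.07524816] 0.14604415947189592
```

View pics/e_wrist.png

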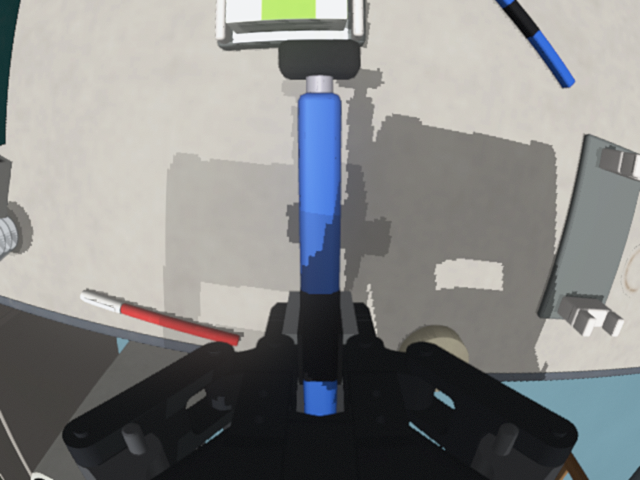

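View pics/e_top.png

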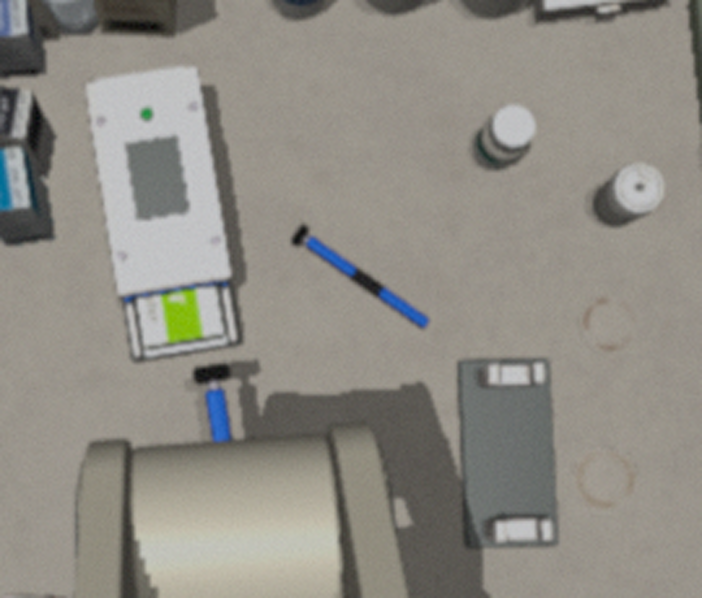

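```bash
cat >> h.py <<'E'
def wz(f,u,v,z):
    K=f["K"];a=np.array([u-K[0,2],v-K[1,2]]);r=np.hypot(*a);th=r/K[0,0];d=np.r_[a/r*np.sin(th),np.cos(th)]
    E=np.array(f["extrinsics"]);d=E[:3,:3]@d;return E[:3,3]+d*(z-E[2,3])/d[2]
E
python3 - <<'E'
from h import *
f=grab_frame("wrist");s=sense();y=s["tcp_rot"][2];print(y)
a=cv2.imread("pics/e_wrist.png");cv2.imwrite("pics/f_wrist.png",cv2.resize(a[0:110,180:400],None,fx=3.5,fy=3.5,interpolation=cv2.INTER_CUBIC))
def loc(P):
    d=P[:2]-s["eef_pos"][:2];return np.round([d[0]*np.cos(y)+d[1]*np.sin(y),-d[0]*np.sin(y)+d[1]*np.cos(y)],1)
z0=s["eef_pos"][2]+19
for n,p,z in [("lipL",(217,47),25),("lipR",(367,44),25),("lipL31",(217,40),31),("lipR31",(367,38),31),("greenL",(261,20),46),("greenR",(317,20),46),("head L",(279,60),z0),("head R",(360,60),z0),("headfront",(320,40),z0+9)]:
    P=wz(f,*p,z);print(n,P.round(1),loc(P))
E
```

```text
0.13951627358187024
lipL [577.1  95.6  25. ] [126.1  55.4]
lipR [588.4  12.   25. ] [125.7 -29. ]
lipL31 [580.   94.4  31. ] [128.9  53.8]
lipR31 [590.4  13.   31. ] [127.8 -28.3]
greenL [589.2  68.4  46. ] [134.3  26.8]
greenR [592.1  40.4  46. ] [133.3  -1.4]
head L [557.8  47.6 111.2] [100.3  10.6]
head R [561.5  21.5 111.2] [100.3 -15.8]
headfront [564.2  35.  120.2] [104.9  -2.8]
```

View pics/f_wrist.png

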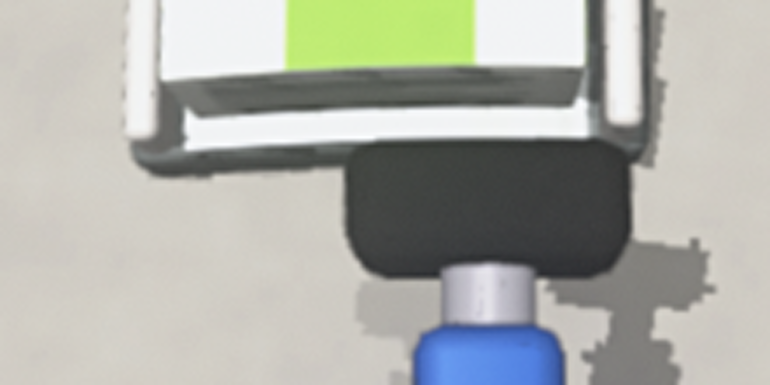

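The wrist view shows the carton's green stripe centred at column 289 and the stick head at column 320. After correcting for camera bias, the carton centre is about 15.5 mm to the left of the stick axis and its back face is about 29 mm ahead of the tip. I'll shift sideways, then lower.

```bash
python3 -m inch '[{"gripper":0,"tx":0,"ty":-0.0155,"tz":0,"spin":0},{"gripper":0,"tx":0,"ty":0,"tz":0.02,"spin":0},{"gripper":0,"tx":0,"ty":0,"tz":0.02,"spin":0},{"gripper":0,"tx":0,"ty":0,"tz":0.02,"spin":0},{"gripper":0,"tx":0,"ty":0,"tz":0.01,"spin":0},{"gripper":0,"tx":0,"ty":0,"tz":0.0055,"spin":0},{"gripper":0,"tx":0,"ty":0,"tz":0,"spin":0},{"gripper":0,"tx":0,"ty":0,"tz":0,"spin":0}]'
python3 - <<'E'
from h import *
f=grab_frame("wrist");cv2.imwrite("pics/g_wrist.png",cv2.resize(f["pixels"][0:140,180:460,::-1],None,fx=2.8,fy=2.8,interpolation=cv2.INTER_CUBIC))
g=grab_frame("side");cv2.imwrite("pics/g_side.png",cv2.resize(g["pixels"][170:340,230:460,::-1],None,fx=3.4,fy=3.4,interpolation=cv2.INTER_CUBIC))
s=sense();print(s["eef_pos"],s["tcp_rot"],s["contact_force"],s["opening"])
E
```

```text
clock: 6.95
eef_pos: [458.3, 38.9, 17.3]
tcp_rot: [3.142, -0.001, 0.141]
contact_force: [-0.6, -0.2, -0.5]
opening: 0.142
[458.43025744  38.90207861  17.48156927] [ 3.14152414e+00 -1.29413927e-03  1.41143362e-01] [ 0.48703119  0.01211647 -0.46329323] 0.1451866006506884
```

View pics/g_wrist.png

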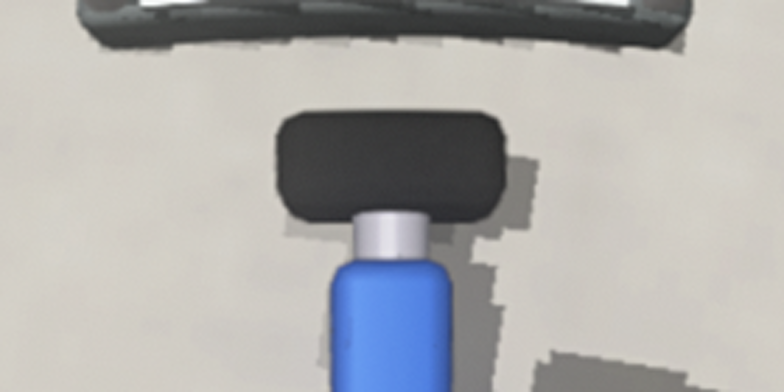

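View pics/g_side.png

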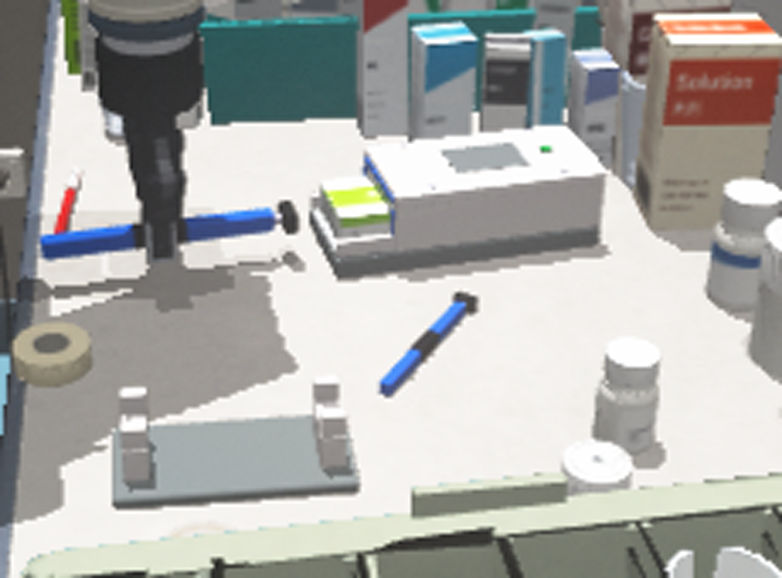

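The stick is level and centred on the lip to about 1 mm (crop columns 276-506 against 78-692). I'll advance gently.

```bash
python3 -m inch '[{"gripper":0,"tx":0.004,"ty":0,"tz":0,"spin":0},{"gripper":0,"tx":0.004,"ty":0,"tz":0,"spin":0},{"gripper":0,"tx":0.004,"ty":0,"tz":0,"spin":0},{"gripper":0,"tx":0.004,"ty":0,"tz":0,"spin":0},{"gripper":0,"tx":0.004,"ty":0,"tz":0,"spin":0},{"gripper":0,"tx":0.003,"ty":0,"tz":0,"spin":0},{"gripper":0,"tx":0.002,"ty":0,"tz":0,"spin":0},{"gripper":0,"tx":0.002,"ty":0,"tz":0,"spin":0}]'
python3 -m inch '[{"gripper":0,"tx":0.002,"ty":0,"tz":0,"spin":0},{"gripper":0,"tx":0.002,"ty":0,"tz":0,"spin":0},{"gripper":0,"tx":0.002,"ty":0,"tz":0,"spin":0},{"gripper":0,"tx":0.002,"ty":0,"tz":0,"spin":0},{"gripper":0,"tx":0.002,"ty":0,"tz":0,"spin":0},{"gripper":0,"tx":0.002,"ty":0,"tz":0,"spin":0},{"gripper":0,"tx":0.002,"ty":0,"tz":0,"spin":0},{"gripper":0,"tx":0.002,"ty":0,"tz":0,"spin":0}]'
python3 - <<'E'
from h import *
f=grab_frame("wrist");cv2.imwrite("pics/h_wrist.png",cv2.resize(f["pixels"][0:140,180:460,::-1],None,fx=2.8,fy=2.8,interpolation=cv2.INTER_CUBIC))
for i in range(4): s=sense();f=grab_frame("wrist");print(s["eef_pos"],s["contact_force"])
g=grab_frame("side");cv2.imwrite("pics/h_side.png",cv2.resize(g["pixels"][170:340,230:460,::-1],None,fx=3.4,fy=3.4,interpolation=cv2.INTER_CUBIC))
E
```

```text
clock: 7.85
eef_pos: [484.6, 42.7, 16.7]
tcp_rot: [-3.142, 0.0, 0.141]
contact_force: [-0.0, -0.5, -1.3]
opening: 0.142
clock: 8.65
eef_pos: [500.6, 44.9, 16.8]
tcp_rot: [3.142, 0.0, 0.141]
contact_force: [-1.5, 0.4, -1.4]
opening: 0.145
[501.06120521  45.02151163  16.83807473] [-1.25286597 -0.29161693 -1.36161942]
[500.92802159  44.98921594  16.8309678 ] [-1.59329483 -0.23415519 -1.3069593 ]
[500.80618389  44.95188126  16.83252681] [-0.30654881 -0.49768439 -2.01229759]
[500.75616115  44.96478845  16.84371795] [-0.98888646 -0.01038531 -0.89237351]
```

View pics/h_wrist.png

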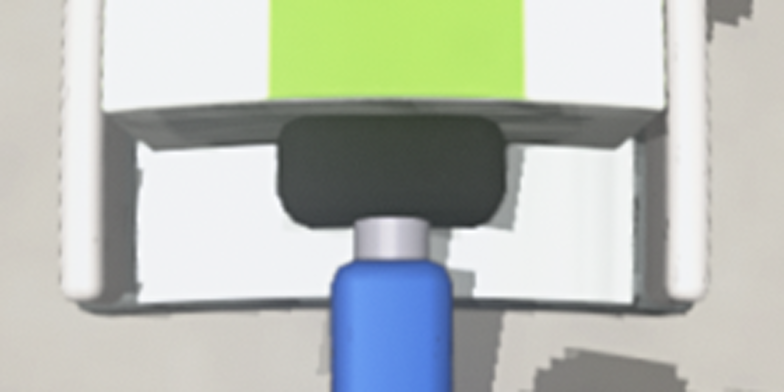

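View pics/h_side.png

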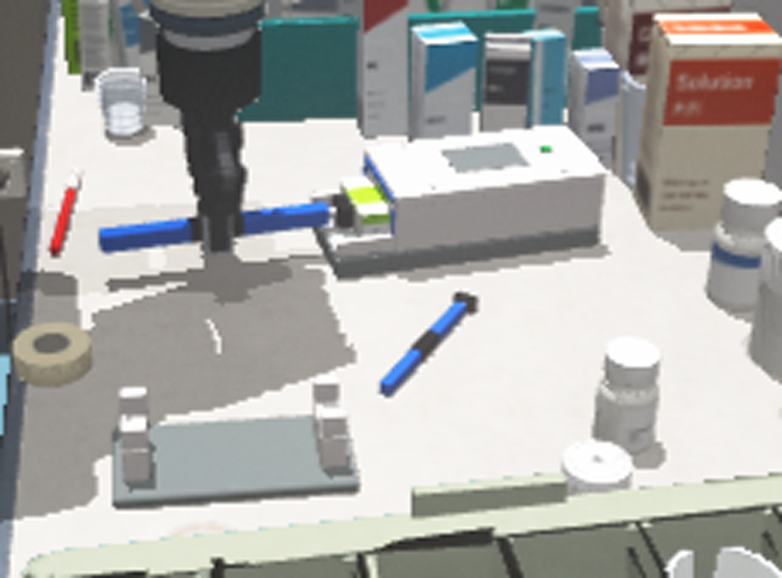

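The head is on the carton's back face, which has already moved about 12 mm. The push force is about 1 N. From here the tip is about 24 mm short of the mouth.

```bash
python3 -m inch '[{"gripper":0,"tx":0.002,"ty":0,"tz":0,"spin":0},{"gripper":0,"tx":0.002,"ty":0,"tz":0,"spin":0},{"gripper":0,"tx":0.002,"ty":0,"tz":0,"spin":0},{"gripper":0,"tx":0.002,"ty":0,"tz":0,"spin":0},{"gripper":0,"tx":0.002,"ty":0,"tz":0,"spin":0},{"gripper":0,"tx":0.002,"ty":0,"tz":0,"spin":0},{"gripper":0,"tx":0.002,"ty":0,"tz":0,"spin":0},{"gripper":0,"tx":0.002,"ty":0,"tz":0,"spin":0}]'
python3 -m inch '[{"gripper":0,"tx":0.001,"ty":0,"tz":0,"spin":0},{"gripper":0,"tx":0.001,"ty":0,"tz":0,"spin":0},{"gripper":0,"tx":0.001,"ty":0,"tz":0,"spin":0},{"gripper":0,"tx":0.001,"ty":0,"tz":0,"spin":0},{"gripper":0,"tx":0.001,"ty":0,"tz":0,"spin":0},{"gripper":0,"tx":0.0,"ty":0,"tz":0,"spin":0},{"gripper":0,"tx":0,"ty":0,"tz":0,"spin":0},{"gripper":0,"tx":0,"ty":0,"tz":0,"spin":0}]'
python3 - <<'E'
from h import *
f=grab_frame("wrist");cv2.imwrite("pics/i_wrist.png",cv2.resize(f["pixels"][0:140,180:460,::-1],None,fx=2.8,fy=2.8,interpolation=cv2.INTER_CUBIC))
F=[]
for i in range(5): s=sense();f=grab_frame("wrist");F.append(s["contact_force"])
print(s["eef_pos"],np.mean(F,0))
g=grab_frame("side");cv2.imwrite("pics/i_side.png",cv2.resize(g["pixels"][170:340,230:460,::-1],None,fx=3.4,fy=3.4,interpolation=cv2.INTER_CUBIC))
E
```

```text
clock: 9.75
eef_pos: [516.4, 47.2, 16.8]
tcp_rot: [-3.142, 0.0, 0.141]
contact_force: [-2.1, -0.1, -0.4]
opening: 0.147
clock: 10.55
eef_pos: [521.3, 47.9, 16.8]
tcp_rot: [3.142, -0.0, 0.141]
contact_force: [-2.0, -0.7, -1.0]
opening: 0.14
[521.25655626  47.89105773  16.80023953] [-1.38515469 -0.18444532 -0.74706612]
```

View pics/i_wrist.png

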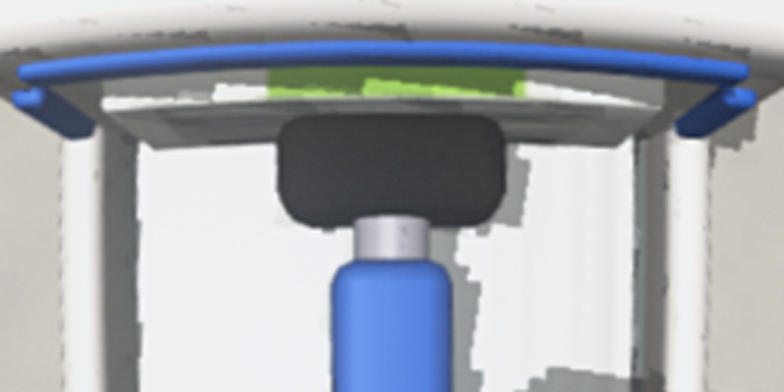

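View pics/i_side.png

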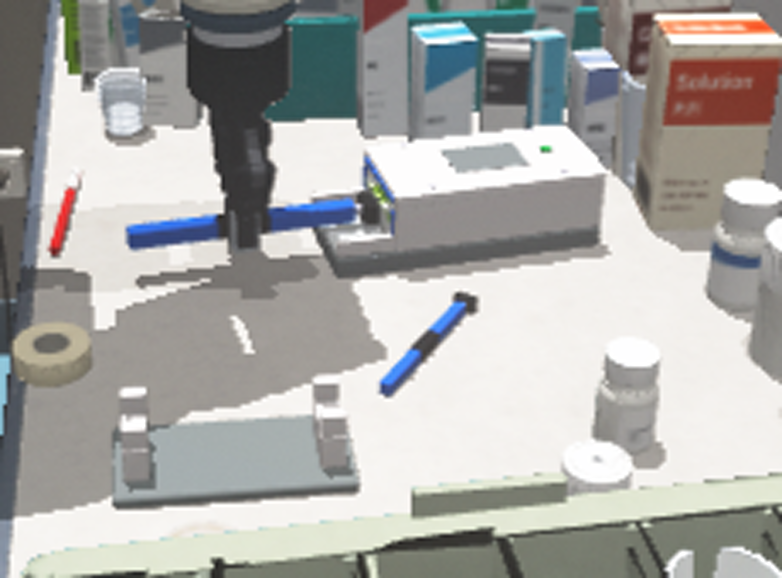

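The carton's back edge is just outside the blue mouth trim. From here I go in 0.5 mm rows, 4 mm per call, so the worst case stays near 12 N. I'll read the force after each call.

```bash
cat > f.py <<'E'
from h import *
F=[]
for i in range(5): f=grab_frame("wrist");s=sense();F.append(s["contact_force"])
y=s["tcp_rot"][2];m=np.mean(F,0);print(s["clock"],s["eef_pos"].round(2),"push",-(m[0]*np.cos(y)+m[1]*np.sin(y)))
import sys
if len(sys.argv)>1: cv2.imwrite("pics/"+sys.argv[1],cv2.resize(f["pixels"][0:140,180:460,::-1],None,fx=2.8,fy=2.8,interpolation=cv2.INTER_CUBIC))
E
python3 -m inch '[{"gripper":0,"tx":0.0005,"ty":0,"tz":0,"spin":0},{"gripper":0,"tx":0.0005,"ty":0,"tz":0,"spin":0},{"gripper":0,"tx":0.0005,"ty":0,"tz":0,"spin":0},{"gripper":0,"tx":0.0005,"ty":0,"tz":0,"spin":0},{"gripper":0,"tx":0.0005,"ty":0,"tz":0,"spin":0},{"gripper":0,"tx":0.0005,"ty":0,"tz":0,"spin":0},{"gripper":0,"tx":0.0005,"ty":0,"tz":0,"spin":0},{"gripper":0,"tx":0.0005,"ty":0,"tz":0,"spin":0}]'
python3 f.py
```

```text
clock: 11.7
eef_pos: [525.2, 48.5, 16.8]
tcp_rot: [-3.142, 0.0, 0.141]
contact_force: [-3.5, -0.9, -0.8]
opening: 0.14
11.95 [525.24  48.47  16.8 ] push 2.0613799712732725
```

```bash
python3 -m inch '[{"gripper":0,"tx":0.0005,"ty":0,"tz":0,"spin":0},{"gripper":0,"tx":0.0005,"ty":0,"tz":0,"spin":0},{"gripper":0,"tx":0.0005,"ty":0,"tz":0,"spin":0},{"gripper":0,"tx":0.0005,"ty":0,"tz":0,"spin":0},{"gripper":0,"tx":0.0005,"ty":0,"tz":0,"spin":0},{"gripper":0,"tx":0.0005,"ty":0,"tz":0,"spin":0},{"gripper":0,"tx":0.0005,"ty":0,"tz":0,"spin":0},{"gripper":0,"tx":0.0005,"ty":0,"tz":0,"spin":0}]'
python3 f.py
```

```text
clock: 12.75
eef_pos: [529.2, 49.0, 16.8]
tcp_rot: [-3.142, -0.0, 0.141]
contact_force: [-2.2, -0.5, -1.1]
opening: 0.142
13.0 [529.19  49.02  16.81] push 1.746977111722687
```

```bash
python3 -m inch '[{"gripper":0,"tx":0.0005,"ty":0,"tz":0,"spin":0},{"gripper":0,"tx":0.0005,"ty":0,"tz":0,"spin":0},{"gripper":0,"tx":0.0005,"ty":0,"tz":0,"spin":0},{"gripper":0,"tx":0.0005,"ty":0,"tz":0,"spin":0},{"gripper":0,"tx":0.0005,"ty":0,"tz":0,"spin":0},{"gripper":0,"tx":0.0005,"ty":0,"tz":0,"spin":0},{"gripper":0,"tx":0.0005,"ty":0,"tz":0,"spin":0},{"gripper":0,"tx":0.0005,"ty":0,"tz":0,"spin":0}]'
python3 f.py j.png
```

```text
clock: 13.8
eef_pos: [533.1, 49.6, 16.8]
tcp_rot: [-3.142, 0.0, 0.141]
contact_force: [-3.0, -1.5, -1.0]
opening: 0.142
14.05 [533.18  49.59  16.8 ] push 2.066413421132098
```

View pics/j.png

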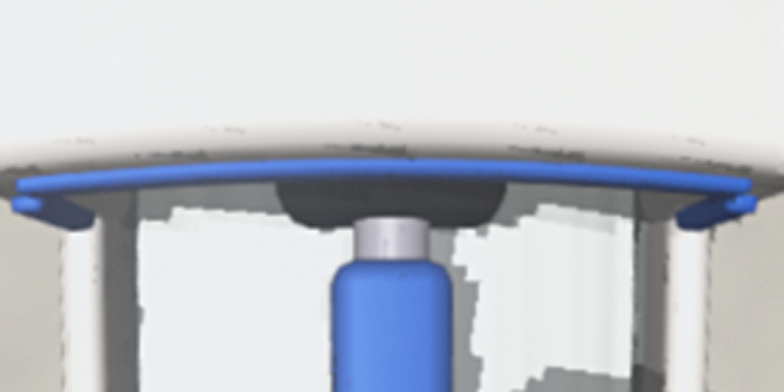

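The head is entering the mouth with clearance (rod visible at rows 217-260). The push is about 2 N, so the carton is still sliding.

```bash
python3 -m inch '[{"gripper":0,"tx":0.0005,"ty":0,"tz":0,"spin":0},{"gripper":0,"tx":0.0005,"ty":0,"tz":0,"spin":0},{"gripper":0,"tx":0.0005,"ty":0,"tz":0,"spin":0},{"gripper":0,"tx":0.0005,"ty":0,"tz":0,"spin":0},{"gripper":0,"tx":0.0005,"ty":0,"tz":0,"spin":0},{"gripper":0,"tx":0.0005,"ty":0,"tz":0,"spin":0},{"gripper":0,"tx":0.0005,"ty":0,"tz":0,"spin":0},{"gripper":0,"tx":0.0005,"ty":0,"tz":0,"spin":0}]'
python3 f.py
```

```text
clock: 14.85
eef_pos: [537.1, 50.1, 16.8]
tcp_rot: [3.142, -0.0, 0.141]
contact_force: [-2.1, -0.5, -1.8]
opening: 0.141
15.1 [537.13  50.15  16.8 ] push 2.008970433274723
```

```bash
python3 -m inch '[{"gripper":0,"tx":0.0005,"ty":0,"tz":0,"spin":0},{"gripper":0,"tx":0.0005,"ty":0,"tz":0,"spin":0},{"gripper":0,"tx":0.0005,"ty":0,"tz":0,"spin":0},{"gripper":0,"tx":0.0005,"ty":0,"tz":0,"spin":0},{"gripper":0,"tx":0.0005,"ty":0,"tz":0,"spin":0},{"gripper":0,"tx":0.0005,"ty":0,"tz":0,"spin":0},{"gripper":0,"tx":0.0005,"ty":0,"tz":0,"spin":0},{"gripper":0,"tx":0.0005,"ty":0,"tz":0,"spin":0}]'
python3 f.py
```

```text
clock: 15.9
eef_pos: [541.0, 50.7, 16.8]
tcp_rot: [-3.142, 0.0, 0.141]
contact_force: [-3.1, -0.7, -1.2]
opening: 0.142
16.15 [541.08  50.73  16.8 ] push 2.0884544425809155
```

```bash
python3 -m inch '[{"gripper":0,"tx":0.0005,"ty":0,"tz":0,"spin":0},{"gripper":0,"tx":0.0005,"ty":0,"tz":0,"spin":0},{"gripper":0,"tx":0.0005,"ty":0,"tz":0,"spin":0},{"gripper":0,"tx":0.0005,"ty":0,"tz":0,"spin":0},{"gripper":0,"tx":0.0005,"ty":0,"tz":0,"spin":0},{"gripper":0,"tx":0.0005,"ty":0,"tz":0,"spin":0},{"gripper":0,"tx":0.0005,"ty":0,"tz":0,"spin":0},{"gripper":0,"tx":0.0005,"ty":0,"tz":0,"spin":0}]'
python3 f.py
```

```text
clock: 16.95
eef_pos: [545.0, 51.3, 16.8]
tcp_rot: [-3.142, 0.0, 0.141]
contact_force: [-2.5, -0.6, -0.8]
opening: 0.146
17.2 [545.02  51.25  16.79] push 1.9221792148926846
```

```bash
python3 -m inch '[{"gripper":0,"tx":0.0005,"ty":0,"tz":0,"spin":0},{"gripper":0,"tx":0.0005,"ty":0,"tz":0,"spin":0},{"gripper":0,"tx":0.0005,"ty":0,"tz":0,"spin":0},{"gripper":0,"tx":0.0005,"ty":0,"tz":0,"spin":0},{"gripper":0,"tx":0.0005,"ty":0,"tz":0,"spin":0},{"gripper":0,"tx":0.0005,"ty":0,"tz":0,"spin":0},{"gripper":0,"tx":0.0005,"ty":0,"tz":0,"spin":0},{"gripper":0,"tx":0.0005,"ty":0,"tz":0,"spin":0}]'
python3 f.py k.png
```

```text
clock: 18.0
eef_pos: [549.0, 51.8, 16.8]
tcp_rot: [3.142, -0.0, 0.141]
contact_force: [-2.0, -0.2, -0.2]
opening: 0.148
18.25 [548.98  51.84  16.8 ] push 2.1706875965241683
```

View pics/k.png

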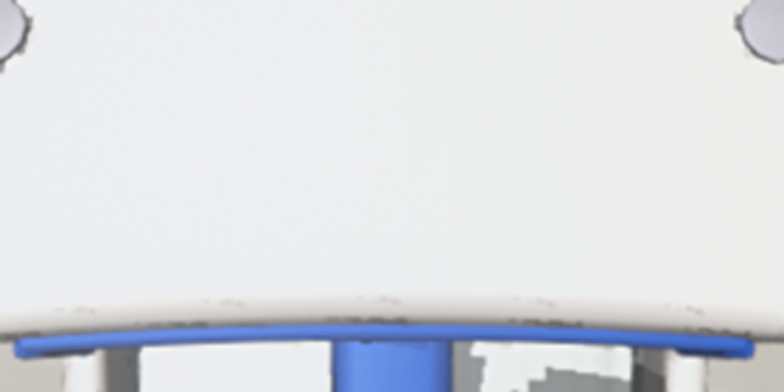

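The head is now well inside the mouth, about 24 mm, and the push is still 2 N.

```bash
python3 -m inch '[{"gripper":0,"tx":0.0005,"ty":0,"tz":0,"spin":0},{"gripper":0,"tx":0.0005,"ty":0,"tz":0,"spin":0},{"gripper":0,"tx":0.0005,"ty":0,"tz":0,"spin":0},{"gripper":0,"tx":0.0005,"ty":0,"tz":0,"spin":0},{"gripper":0,"tx":0.0005,"ty":0,"tz":0,"spin":0},{"gripper":0,"tx":0.0005,"ty":0,"tz":0,"spin":0},{"gripper":0,"tx":0,"ty":0,"tz":0,"spin":0},{"gripper":0,"tx":0,"ty":0,"tz":0,"spin":0}]'
python3 f.py
```

```text
clock: 19.05
eef_pos: [551.2, 52.2, 16.6]
tcp_rot: [-3.142, 0.001, 0.141]
contact_force: [-5.6, -0.8, 0.7]
opening: 0.144
19.3 [551.21  52.18  16.62] push 4.895162524674536
```

The push rose from 2 to 4.9 N, and the TCP advanced 2.2 mm of the 3 mm commanded. I'll confirm with 1 mm more, expecting about 3 N extra.

```bash
python3 -m inch '[{"gripper":0,"tx":0.0005,"ty":0,"tz":0,"spin":0},{"gripper":0,"tx":0.0005,"ty":0,"tz":0,"spin":0},{"gripper":0,"tx":0,"ty":0,"tz":0,"spin":0},{"gripper":0,"tx":0,"ty":0,"tz":0,"spin":0},{"gripper":0,"tx":0,"ty":0,"tz":0,"spin":0},{"gripper":0,"tx":0,"ty":0,"tz":0,"spin":0},{"gripper":0,"tx":0,"ty":0,"tz":0,"spin":0},{"gripper":0,"tx":0,"ty":0,"tz":0,"spin":0}]'
python3 f.py
```

```text
clock: 20.1
eef_pos: [551.7, 52.3, 16.5]
tcp_rot: [-3.142, 0.002, 0.141]
contact_force: [-6.2, -1.1, 1.7]
opening: 0.143
20.35 [551.68  52.27  16.53] push 7.046400976038893
```

```bash
python3 - <<'E'
from h import *
g=grab_frame("side");cv2.imwrite("pics/l_side.png",cv2.resize(g["pixels"][150:320,230:460,::-1],None,fx=3.4,fy=3.4,interpolation=cv2.INTER_CUBIC))
g=grab_frame("wrist");cv2.imwrite("pics/l_w.png",g["pixels"][:,:,::-1])
E
```

```text
(no output)
```

View pics/l_side.png

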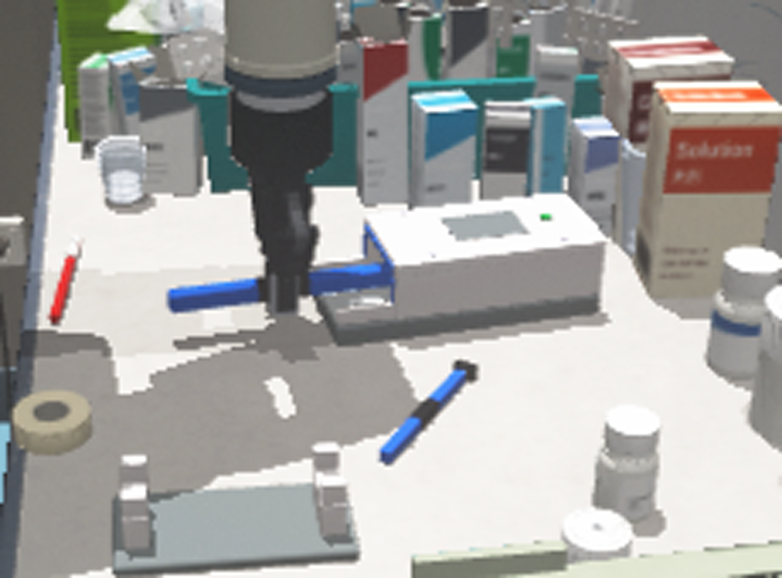

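View pics/l_w.png

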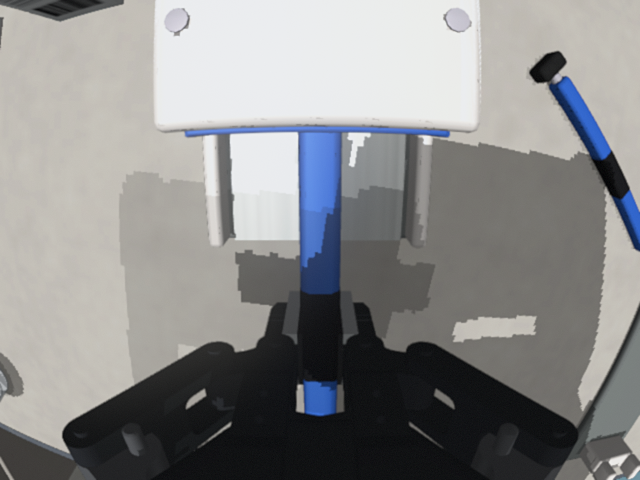

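The side and wrist views show no other contact. The fingers are clear of the lip (lip end at row 240, pads at row 292) and the stick hasn't slipped. One more 1 mm confirmation, then I retreat.

```bash
python3 -m inch '[{"gripper":0,"tx":0.0005,"ty":0,"tz":0,"spin":0},{"gripper":0,"tx":0.0005,"ty":0,"tz":0,"spin":0},{"gripper":0,"tx":0,"ty":0,"tz":0,"spin":0},{"gripper":0,"tx":0,"ty":0,"tz":0,"spin":0},{"gripper":0,"tx":0,"ty":0,"tz":0,"spin":0},{"gripper":0,"tx":0,"ty":0,"tz":0,"spin":0},{"gripper":0,"tx":0,"ty":0,"tz":0,"spin":0},{"gripper":0,"tx":0,"ty":0,"tz":0,"spin":0}]'
python3 f.py
```

```text
clock: 21.25
eef_pos: [552.1, 52.3, 16.4]
tcp_rot: [-3.141, 0.003, 0.141]
contact_force: [-7.8, -1.1, 1.6]
opening: 0.141
21.5 [552.13  52.3   16.38] push 8.069765047341146
```

The push is now 8 N and still rising with almost no advance, so the carton is against the rigid stop. I'll withdraw straight back.

```bash
python3 -m inch '[{"gripper":0,"tx":-0.002,"ty":0,"tz":0,"spin":0},{"gripper":0,"tx":-0.004,"ty":0,"tz":0,"spin":0},{"gripper":0,"tx":-0.01,"ty":0,"tz":0,"spin":0},{"gripper":0,"tx":-0.015,"ty":0,"tz":0,"spin":0},{"gripper":0,"tx":-0.018,"ty":0,"tz":0,"spin":0},{"gripper":0,"tx":-0.02,"ty":0,"tz":0,"spin":0},{"gripper":0,"tx":-0.018,"ty":0,"tz":0,"spin":0},{"gripper":0,"tx":-0.01,"ty":0,"tz":0,"spin":0}]'
python3 -m inch '[{"gripper":0,"tx":0,"ty":0,"tz":-0.02,"spin":0},{"gripper":0,"tx":0,"ty":0,"tz":-0.03,"spin":0},{"gripper":0,"tx":0,"ty":0,"tz":-0.025,"spin":0},{"gripper":0,"tx":0,"ty":0,"tz":0,"spin":4.1},{"gripper":0,"tx":0,"ty":0,"tz":0,"spin":4},{"gripper":0,"tx":0,"ty":0.01,"tz":0,"spin":0},{"gripper":0,"tx":0,"ty":0.02,"tz":0,"spin":0},{"gripper":0,"tx":0,"ty":0.03,"tz":0,"spin":0}]'
python3 f.py
```

```text
clock: 22.3
eef_pos: [456.5, 38.7, 16.9]
tcp_rot: [-3.142, -0.0, 0.141]
contact_force: [0.1, -0.0, -0.9]
opening: 0.145
clock: 23.1
eef_pos: [458.1, -21.6, 91.8]
tcp_rot: [-3.142, -0.001, 0.004]
contact_force: [0.5, -0.2, -0.2]
opening: 0.142
23.35 [457.85 -21.41  91.71] push 0.1240516386757205
```

```bash
python3 -m inch '[{"gripper":0,"tx":0,"ty":0.025,"tz":0,"spin":0},{"gripper":0,"tx":0,"ty":0.03,"tz":0,"spin":0},{"gripper":0,"tx":0.005,"ty":0.03,"tz":0,"spin":0},{"gripper":0,"tx":0.01,"ty":0.03,"tz":0,"spin":0},{"gripper":0,"tx":0.012,"ty":0.03,"tz":0,"spin":0},{"gripper":0,"tx":0.01,"ty":0.02,"tz":0,"spin":0},{"gripper":0,"tx":0.005,"ty":0.01,"tz":0,"spin":0.1},{"gripper":0,"tx":0,"ty":0,"tz":0,"spin":0}]'
python3 - <<'E'
from h import *
s=sense();print(s["eef_pos"],s["tcp_rot"])
g=grab_frame("top");cv2.imwrite("pics/m_top.png",cv2.resize(g["pixels"][100:330,230:500,::-1],None,fx=2.6,fy=2.6,interpolation=cv2.INTER_CUBIC))
g=grab_frame("wrist");cv2.imwrite("pics/m_w.png",g["pixels"][:,:,::-1]);s=sense();print(s["eef_pos"],s["tcp_rot"])
E
```

```text
clock: 24.15
eef_pos: [500.4, -196.5, 91.6]
tcp_rot: [3.142, -0.0, -0.002]
contact_force: [-0.3, 1.3, -0.7]
opening: 0.144
[ 500.4202064  -196.47991928   91.6437539 ] [ 3.14150955e+00 -3.55682159e-04 -2.07951994e-03]
[ 499.16139465 -195.05950562   91.43513339] [-3.14086610e+00  1.14675424e-03 -1.40852346e-03]
```

View pics/m_w.png

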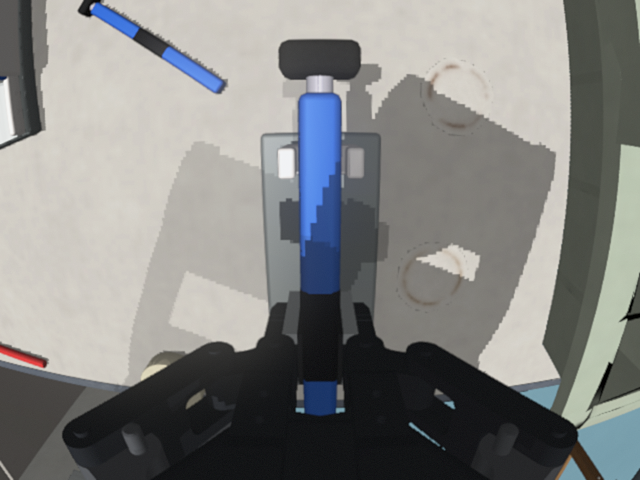

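The stick is centred over the forks (columns 278-363, stick at 320). I'll lower it with a check before release.

```bash
python3 -m inch '[{"gripper":0,"tx":0,"ty":0,"tz":0,"spin":0},{"gripper":0,"tx":0,"ty":0,"tz":0.02,"spin":0},{"gripper":0,"tx":0,"ty":0,"tz":0.02,"spin":0},{"gripper":0,"tx":0,"ty":0,"tz":0.015,"spin":0},{"gripper":0,"tx":0,"ty":0,"tz":0.005,"spin":0},{"gripper":0,"tx":0,"ty":0,"tz":0.003,"spin":0},{"gripper":0,"tx":0,"ty":0,"tz":0,"spin":0},{"gripper":0,"tx":0,"ty":0,"tz":0,"spin":0}]'
```

```text
clock: 25.05
eef_pos: [500.3, -196.2, 29.5]
tcp_rot: [3.141, -0.001, -0.002]
contact_force: [0.8, -0.6, -0.9]
opening: 0.147
```

```bash
python3 -m inch '[{"gripper":0,"tx":0,"ty":0,"tz":0.003,"spin":0},{"gripper":0,"tx":0,"ty":0,"tz":0.002,"spin":0},{"gripper":0,"tx":0,"ty":0,"tz":0.001,"spin":0},{"gripper":0,"tx":0,"ty":0,"tz":0.0005,"spin":0},{"gripper":0,"tx":0,"ty":0,"tz":0.0005,"spin":0},{"gripper":0,"tx":0,"ty":0,"tz":0,"spin":0},{"gripper":0,"tx":0,"ty":0,"tz":0,"spin":0},{"gripper":0,"tx":0,"ty":0,"tz":0,"spin":0}]'
```

```text
clock: 25.85
eef_pos: [499.8, -196.2, 22.6]
tcp_rot: [-3.142, 0.0, -0.002]
contact_force: [-4.8, 0.7, 11.2]
opening: 0.144
```

It's seated with 11 N of support at the same height as the pick-up. I'll open to 0.05 m and rise.

```bash
python3 -m inch '[{"gripper":0,"tx":0,"ty":0,"tz":-0.0005,"spin":0},{"gripper":0.02,"tx":0,"ty":0,"tz":0,"spin":0},{"gripper":0.03,"tx":0,"ty":0,"tz":0,"spin":0},{"gripper":0.05,"tx":0,"ty":0,"tz":0,"spin":0},{"gripper":0.05,"tx":0,"ty":0,"tz":0,"spin":0},{"gripper":0.05,"tx":0,"ty":0,"tz":0,"spin":0},{"gripper":0.05,"tx":0,"ty":0,"tz":0,"spin":0},{"gripper":0.05,"tx":0,"ty":0,"tz":0,"spin":0}]' 30
python3 -m inch '[{"gripper":0.05,"tx":0,"ty":0,"tz":-0.01,"spin":0},{"gripper":0.05,"tx":0,"ty":0,"tz":-0.02,"spin":0},{"gripper":0.05,"tx":0,"ty":0,"tz":-0.03,"spin":0},{"gripper":0.05,"tx":0,"ty":0,"tz":-0.04,"spin":0},{"gripper":0.05,"tx":0,"ty":0,"tz":-0.03,"spin":0},{"gripper":0.05,"tx":0,"ty":0,"tz":-0.02,"spin":0},{"gripper":0.05,"tx":0,"ty":0,"tz":0,"spin":0},{"gripper":0.05,"tx":0,"ty":0,"tz":0,"spin":0}]'
python3 - <<'E'
from h import *
g=grab_frame("side");cv2.imwrite("pics/n_side.png",cv2.resize(g["pixels"][170:340,230:460,::-1],None,fx=3.4,fy=3.4,interpolation=cv2.INTER_CUBIC))
g=grab_frame("wrist");cv2.imwrite("pics/n_w.png",g["pixels"][:,:,::-1]);s=sense();print(s["eef_pos"],s["contact_force"])
E
```

```text
clock: 26.65
eef_pos: [499.8, -196.1, 22.2]
tcp_rot: [-3.142, 0.0, -0.002]
contact_force: [0.3, -0.8, -0.4]
opening: 0.588
clock: 27.45
eef_pos: [499.8, -196.1, 172.8]
tcp_rot: [3.141, -0.001, -0.002]
contact_force: [-0.4, -0.7, 0.5]
opening: 0.585
[ 499.06781911 -195.82687079  171.41758917] [-0.10669064  0.31938089 -0.68510908]
```

View pics/n_w.png

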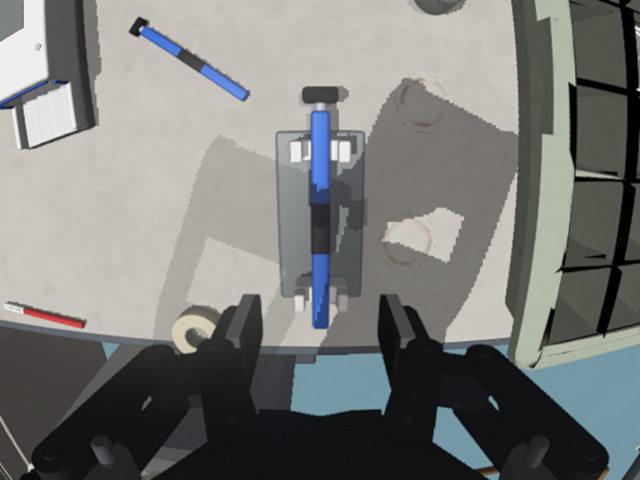

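View pics/n_side.png

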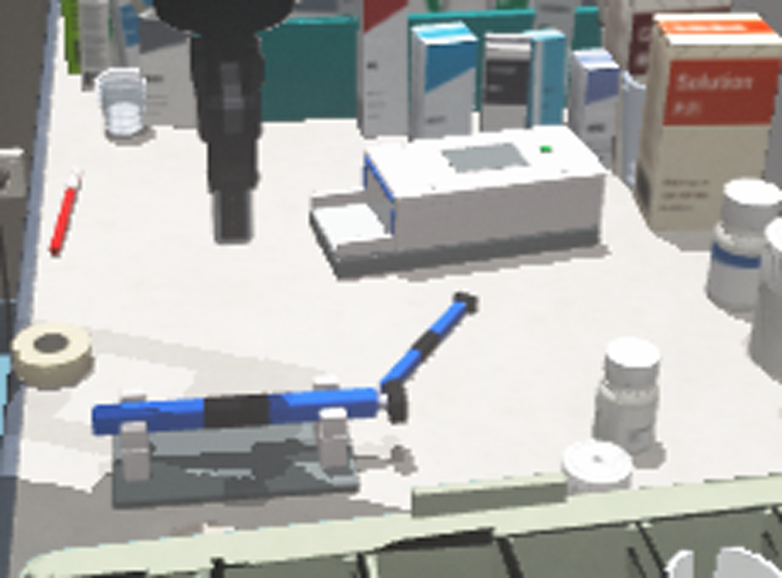

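The stick lies in both forks at the same crop pixels as at the start (band at about 237,410). The carton is inside, the bystanders haven't moved, and the arm is clear.

```bash
python3 -c "from rig import *;print(sign_off())"
```

```text
the job is handed in; nothing more can be done
None
```

The carton is pushed home, the blue push stick is back in its stand, and I handed the job in at about 27.6 s of the 72 s. No verdict was reported.

- **Stick taken:** I took the larger stick from the stand. It measured 192 mm from rear to tip, and the smaller look-alike on the bench was left alone.
- **Push:** The carton slid at about 2 N. I finished in 0.5 mm steps.
- **Carton home:** The tip was about 25 mm inside the mouth when the push force rose through 4.9 and 7.0 to 8.1 N with almost no further advance. I took that as the stop and withdrew. The highest push I read was about 8 N, against the 18 N limit. I couldn't see the carton's front end against the stop.
- **Stick returned:** It lies in both forks, released, at the same place in the side picture as at the start. The arm is about 170 mm up and clear.
- **Bystanders:** The bottle, vial and cups look unmoved in the final side picture.
- **Disagreements:** The cameras put the stick's sideways position 3 to 5 mm apart. The closing fingers and the wrist view settled it. The slope of the last push steps, 1 to 2 N/mm, was softer than the 3 N/mm spring alone, which I put down to the arm giving a little.

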